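# Hang the test gauge on the spring-balanced holder arm

### The job

Push the spring-balanced holder arm round on its column (counter-clockwise seen from above) until it points straight across the bench and meets its stop, then hang the black test gauge on it, with the crossbar of its hanger lying in both hooks (either way round). The arm sinks under the gauge: go down with it and let go only once the spring carries the whole weight, so that the arm neither drops nor springs up, and leave the gauge hanging still with the arm still at its stop. Keep the gauge upright throughout and leave the other loose things where they are.

Things in the scene. Friction and masses are not known exactly. Their poses are not given: they have to be found in the camera images.
- gauge_centre (a point): The test gauge: upright black round digital gauge, 80 mm across, on a rubber foot 52 x 86 mm, 204 mm high in all, 0.4 to 0.65 kg, standing on the table; a 14 mm stem on top carries the crossbar and grip block. This point: on the stem axis, half-way up, 102 mm above the foot's underside. z up; x square to the dial, which looks to -x; y along the crossbar.
- gauge_grip (a point): Middle of the black grip block at the very top of the gauge's stem, 88 mm above gauge_centre: 26 x 26 mm wide, 28 mm high, its sides square to the gauge's x and y. Axes as gauge_centre.
- gauge_bar (a point): Middle of the gauge's level crossbar, on the stem axis, 44 mm below gauge_grip: steel bar 10 mm thick, 92 mm long along the gauge's y, with 18 mm collars at its ends that stay outside the hooks. 146 mm above the foot's underside; the housing begins 60 mm below the bar. Axes as gauge_centre.
- hook (a point): Where the middle of the crossbar lies when hung: between two upturned V hooks (8 mm steel rod, 54 mm apart, 46 mm free gap for the stem) at the end of the holder arm, 250 mm from the column axis, about 245 mm above the table without load. x along the arm away from the column (tilts with the arm), y level across the arm, as the hung crossbar lies; z up.
- hook_tip (a point): Middle between the hook tips at the open end of the arm, 24 mm beyond the hook point and 11 mm above it (rods' top 15 mm above it; those on the column side are as high). The stem comes in level from beyond this end, the bar 25 to 40 mm above the hook point, and is then lowered; the gauge is too wide to come down between the hooks. Axes as hook.
- beam_mid (a point): Middle of the holder arm's aluminium beam (22 mm wide, 24 mm high), 140 mm from the column axis and about 238 mm above the table: a good place to push its side. Axes as hook.
- pivot (a point): On the axis of the upright steel column of the stand (column 38 mm thick, base plate 150 mm square, heavy and fixed), 215 mm above the table, at the hinge of the beam. z up.
- swing (a joint): Turn of the holder arm about the column, rad; grows counter-clockwise seen from above. It starts at 0.35 to 0.8 and meets its stop at 1.31. It stays where it is left (about 0.8 N m of friction).
- beam (a joint): How far the arm has sunk about its level hinge, rad: 0 unloaded, resting on its upper stop (arm 0.12 rad above level); 0.4 at the lower stop. Spring 5 N m/rad, well damped; the gauge's weight brings it to about 0.14 to 0.28 (35 to 70 mm lower at the hooks), depending on its weight.
- old_gauge: Bystander: plain steel dial gauge lying face up, 90 mm across, 36 mm high, brass stub on its rim, no hanger; origin under its middle
- coupling: Bystander: brass turned coupling standing upright, 36 mm across, 54 mm high; origin at its underside
- tape_roll: Bystander: white ring lying flat, 68 mm across, 20 mm high; origin at its underside
- mug: Bystander: white mug, 80 mm across, 90 mm high; origin at its underside
- wrench: Bystander: steel open-end wrench lying flat, 190 mm long; origin under its middle
- screwdriver: Bystander: screwdriver lying flat, 200 mm long; origin under its middle

How it is judged:
By the outcome, as a careful person would: the job done as asked, in the order asked, and still so for the second after the job is handed in, with the robot touching nothing.
It also fails if it takes over 72 s, if anything falls off the work surface, if the arm or the gripper's body presses on something with over 40 N, if the wrist force passes 120 N, or if a joint passes its speed limit or range.

### The arm

A 6-joint arm with a two-finger parallel gripper is mounted at the origin on the work surface. World frame = base frame: x ahead of the robot, y to its left, z up, the work surface at z = 0. Lengths are in m, angles in rad, forces in N, time in s.
With the tool pointing down it reaches from about 0.425 to 0.95 m from the base axis. Payload 3.5 kg.
Tool frame: the origin (TCP) lies on the centre line of the jaws, within the pads' length; the fingertips stand 14 mm ahead of it and the grasp point (between the pads) lies 5 mm behind it (ctrl.finger_overhang is the distance from the TCP to the fingertips, in m); z points along the fingers, y is the line along which they close (so a half turn about z gives the same grasp; the last joint's range is limited). The gripper opens to 85 mm and grips with 20 to 120 N. Pads are 22 mm wide; open, the fingers measure 114 mm over their backs; the gripper's body (76 mm by 85 mm) begins 54 mm behind the grasp point. The pads swing forward as they close: fully open they stand 13 mm farther back than shut.
Start: joints at [-1.376, 0.286, 1.577, -0, 1.279, -0.15], TCP at [0.228, -0.635, 0.245] pointing down, gripper open.
Joint ranges: [-2.77, 2.77], [-0.9, 2.22], [0.21, 2.48], [-1.53, 4.67], [0.24, 2.81], [-2.84, 2.84]. Speed limits (rad/s): [2.79, 2.79, 3.14, 3.14, 3.14, 3.14].

### API

Orientations are given as a unit quaternion [x, y, z, w].
In Python, from plant import ctrl gives the robot as it stands.
- The arm moves only by the tool send_rows, never from a script. Its argument "moves" is text: rows parted by semicolons, each of 7 numbers parted by spaces: the turn, a rotation vector about the tool's x, y, z in units of 360 degrees (1.0 is 360 degrees), then the shift along the tool's x, y, z in units of 20 cm (1.0 is 20 cm), then the gripper's target within -1 to 1 (fully open at 1, half-way at 0, shut at -1). A call has 1 to 12 rows; each row is the pose to reach, as a shift and turn from the pose commanded when the call began, along the tool's axes at that moment, turning the shorter way round; what a row does not reach only later rows make up. A row lasts 1/8 s, in which the tool goes at most 62.5 mm and 10.7 degrees, less where a joint would pass 70% of its speed; a pose out of reach is approached as far as the arm can. A call with a number of a shift or a turn outside -1 to 1 is refused whole. A call with a gripper value outside its range is refused whole. The fingers move at their own pace and stop on an object; "newtons" is the grip in N (left out, the last holds). Time passes only in rows, so rows that repeat a pose let the fingers close. It gives the time, the measured TCP pose, the force, the opening and the grip force at its end, in the units of the state.
- ctrl.get_state(): the state, without advancing time (a new reading comes with each control period).
- ctrl.read_camera(name): name is "side" or "top"; returns a dict with "image" (400x640x3 uint8, red, green, blue), "fovy" (degrees; the focal length in pixels is half the picture's height over the tangent of half this angle, whatever the lens; pixels are square), "cx", "cy" (the principal point, pixels), "extrinsics" (4x4, takes a point from camera to world coordinates). Camera axes: x right, y up, looking along -z (the intrinsics and any distortion apply to the point x, -y, -z); pixel columns grow to the right and rows downward; lengths in m; the calibration is good to about 2 mm. A picture is of the moment at which its call begins. There is no depth.
- ctrl.sign_off(): hands the job in; it is judged then, once.
The state is a dict: "time": time; "qpos": joint angles; "dq": joint speeds; "joint_efforts": joint torques, N m; "eef_pos": TCP position; "tcp_rot": TCP orientation; "contact_force": force on the tool from outside, world axes, zero at the start; "wrist_torque": the same for the moment, N m; "opening": opening from 0.0 (shut) to 1.0 (fully open); "finger_force": force on a finger pad.
Only numpy, scipy, OpenCV 4.12 (cv2) and the standard library are available. Lean on these libraries where they do the work, as an engineer would, in place of code of your own. Each camera call takes 0.05 s, during which the arm holds its last target. There are 200 camera calls.

## Working session

There is one attempt and no reset: what is moved stays moved. The work goes in short steps, Python scripts to look and compute and a tool call to move; the robot and the scene stay as the last step left them, time stands still between calls to the robot, and variables do not carry over. Pictures are saved under pics/ and viewed, at most 10 in all, crops included, and the job is handed in when it is done.

Besides the shell and the picture viewer there is one more tool, called after "Emit:" by a JSON object that holds its "op" and its "data", one argument or row to a line. send_rows: Moves the arm, as the interface text tells. Its arguments: {"type":"object","properties":{"moves":{"type":"string"},"newtons":{"type":"number"}},"required":["moves"]}

```bash
mkdir -p pics; ls; cat > h.py <<'E'
import numpy as np, cv2
from plant import ctrl
from scipy.spatial.transform import Rotation as R
def snap(n,save=None):
    d=ctrl.read_camera(n)
    if save: cv2.imwrite('pics/'+save,d['image'][:,:,::-1])
    return d
def foc(d): return 200/np.tan(np.radians(d['fovy'])/2)
def ray(d,u,v):
    E=np.array(d['extrinsics']);f=foc(d)
    p=np.array([(u-d['cx'])/f,(v-d['cy'])/f],float)
    if d.get('dist') is not None: pass
    r=E[:3,:3]@np.array([p[0],-p[1],-1]);return E[:3,3],r/np.linalg.norm(r)
def plane(d,u,v,z):
    o,r=ray(d,u,v);return o+r*(z-o[2])/r[2]
def tri(d1,p1,d2,p2):
    o1,r1=ray(d1,*p1);o2,r2=ray(d2,*p2)
    s=np.linalg.lstsq(np.c_[r1,-r2],o2-o1,rcond=None)[0]
    a,b=o1+s[0]*r1,o2+s[1]*r2;return (a+b)/2,np.linalg.norm(a-b)
def proj(d,P):
    E=np.array(d['extrinsics']);q=E[:3,:3].T@(np.array(P)-E[:3,3]);f=foc(d)
    return np.array([d['cx']-f*q[0]/q[2],d['cy']+f*q[1]/q[2]])
def rel(P,yaw=None):
    """units of shift from current measured TCP to P"""
    s=ctrl.get_state();return R.from_quat(s['tcp_rot']).inv().apply(np.array(P)-s['eef_pos'])/.2
E
python3 - <<'E'
from h import *
for n in('top','side'):
    d=snap(n,n+'0.png');print({k:v for k,v in d.items() if k!='image'})
print(ctrl.get_state(),ctrl.finger_overhang)
E
```

```text
pics
{'fovy': 54.88356733748138, 'cx': 321.57706736175845, 'cy': 196.7957773131198, 'extrinsics': array([[ 7.84866374e-04,  9.84219914e-01, -1.76947861e-01,
         2.96149293e-01],
       [-9.99895766e-01,  3.32340420e-03,  1.40503310e-02,
        -2.73147637e-02],
       [ 1.44166849e-02,  1.76918390e-01,  9.84119933e-01,
         1.35577621e+00],
       [ 0.00000000e+00,  0.00000000e+00,  0.00000000e+00,
         1.00000000e+00]])}
{'fovy': 43.90580563966244, 'cx': 313.70391764937705, 'cy': 194.23428735572983, 'extrinsics': array([[ 0.99318574,  0.07742006, -0.08711036,  0.40878541],
       [-0.11651109,  0.67687043, -0.72682294, -1.01525129],
       [ 0.00269175,  0.73201951,  0.68127835,  1.08321236],
       [ 0.        ,  0.        ,  0.        ,  1.        ]])}
{'time': 0.1, 'qpos': array([-1.37603039e+00,  2.87084578e-01,  1.57804616e+00,  3.90372957e-06,
        1.27862550e+00, -1.50011895e-01]), 'dq': array([ 0.00035553, -0.00276229, -0.00331214, -0.00038802,  0.0012997 ,
        0.00016306]), 'joint_efforts': array([ 9.69049574e-05, -4.07296336e+01, -2.93700600e+01, -1.47098349e-04,
        3.38996273e-03,  1.69715514e-05]), 'eef_pos': array([ 0.22805001, -0.63469751,  0.24407206]), 'tcp_rot': array([ 9.85177313e-01,  1.71535686e-01, -2.23371752e-05, -1.08156223e-03]), 'contact_force': array([-0.76826837, -0.71926126, -0.73757785]), 'wrist_torque': array([-0.04355779, -0.00124495,  0.03377865]), 'finger_force': 0.0, 'opening': 1.0030556355404325} 0.014
```

View pics/top0.png

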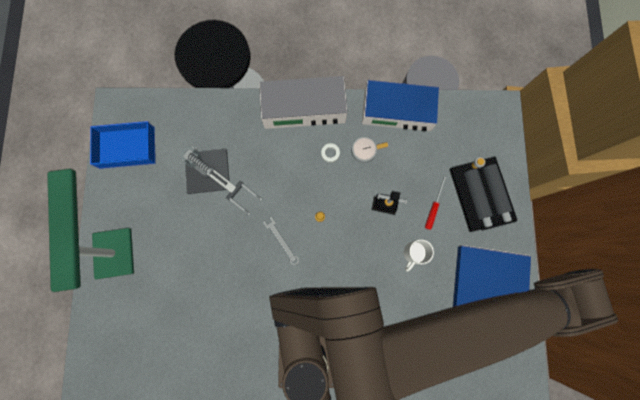

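View pics/side0.png

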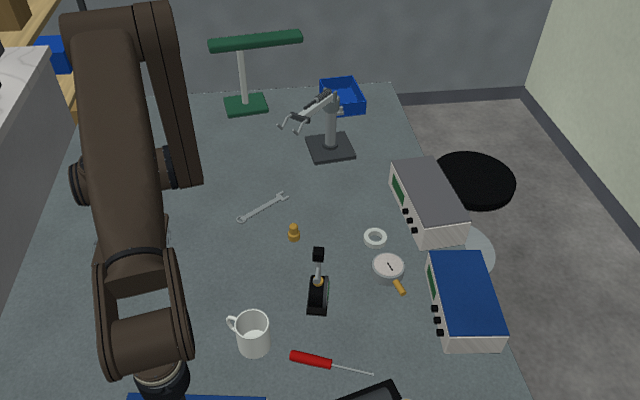

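The top view shows the stand at about (207,170) with its hooks near (250,200), and the black gauge at (388,203). The side view shows the gauge at (318,285) with its grip at (318,254), and the stand column at (330,130). I'll zoom in on both.

```bash
python3 - <<'E'
import cv2,numpy as np
t=cv2.imread('pics/top0.png');s=cv2.imread('pics/side0.png')
f=lambda i,x,y,w,h,k:cv2.resize(i[y:y+h,x:x+w],None,fx=k,fy=k,interpolation=cv2.INTER_CUBIC)
a=f(t,175,140,100,75,4);b=f(t,350,175,100,75,4);c=f(s,265,80,100,75,4);d=f(s,265,240,100,75,4)
cv2.imwrite('pics/z0.png',np.vstack([np.hstack([a,b]),np.hstack([c,d])]))
E
```

```text
(no output)
```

View pics/z0.png

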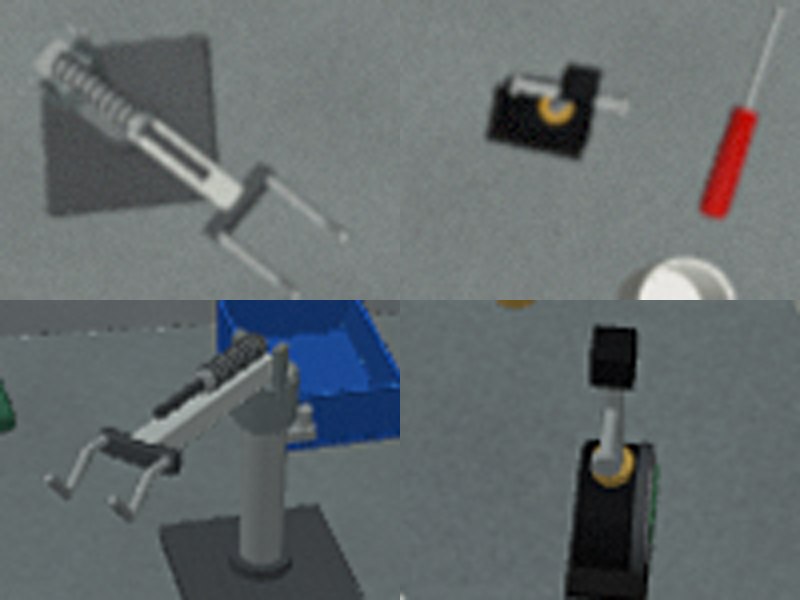

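```bash
cat > m.py <<'E'
from h import *
T=snap('top');S=snap('side')
t=lambda x,y,ox,oy,:(ox+x/4-.4,oy+y/4-.4)
ta=lambda x,y:t(x,y,175,140)
tb=lambda x,y:t(x-400,y,350,175)
sc=lambda x,y:t(x,y-300,265,80)
sd=lambda x,y:t(x-400,y-300,265,240)
E
python3 - <<'E'
from m import *
np.set_printoptions(precision=4,suppress=True)
print('grip',tri(T,tb(582,82),S,sd(613,355)), 'topplane',plane(T,*tb(584,80),.19),plane(S,*sd(613,355),.19))
e=[plane(T,*tb(*p),.146) for p in((515,86),(625,105))];print('bar',e,np.degrees(np.arctan2(*(e[1]-e[0])[1::-1])),(e[0]+e[1])/2)
b=[plane(T,*ta(*p),.012) for p in((45,52),(207,35),(215,198),(50,214))];print('base',b,np.mean(b,0))
bs=[plane(S,*sc(*p),.012) for p in((160,530),(318,507))];print('bs',bs)
print('foot/body top',[plane(T,*tb(*p),z) for p,z in(((488,140),.0),((580,158),.0))])
print('hooktips',tri(T,ta(343,237),S,sc(123,510)),tri(T,ta(297,296),S,sc(60,490)))
print('hooktips other',tri(T,ta(343,237),S,sc(60,490)),tri(T,ta(297,296),S,sc(123,510)))
print('yoke',[plane(T,*ta(*p),.24) for p in((265,170),(215,230))])
for n,p in dict(mug=(417,253),roll=(330,152),old=(364,149),coup=(320,216),w1=(266,221),w2=(296,263)).items(): print(n,plane(T,*p,.03))
E
```

```text
grip (array([ 0.5096, -0.2698,  0.1956]), np.float64(0.002451566159230915)) topplane [ 0.5134 -0.2725  0.19  ] [ 0.509  -0.2653  0.19  ]
bar [array([ 0.5165, -0.2263,  0.146 ]), array([ 0.5014, -0.314 ,  0.146 ])] -99.78911914719113 [ 0.509  -0.2701  0.146 ]
base [array([0.6978, 0.4424, 0.012 ]), array([0.7145, 0.2978, 0.012 ]), array([0.5644, 0.2841, 0.012 ]), array([0.5494, 0.4287, 0.012 ])] [0.6315 0.3633 0.012 ]
bs [array([0.5484, 0.4325, 0.012 ]), array([0.696 , 0.4513, 0.012 ])]
foot/body top [array([ 0.4942, -0.2249,  0.    ]), array([ 0.4782, -0.3066,  0.    ])]
hooktips (array([0.4908, 0.135 , 0.2512]), np.float64(0.005406756661872056)) (array([0.4479, 0.1672, 0.2493]), np.float64(0.005697113133066339))
hooktips other (array([0.4658, 0.1283, 0.2815]), np.float64(0.03371025075186557)) (array([0.4729, 0.1732, 0.2205]), np.float64(0.0474109293807333))
yoke [array([0.5401, 0.1954, 0.24  ]), array([0.4949, 0.2302, 0.24  ])]
mug [ 0.3403 -0.3728  0.03  ]
roll [ 0.6973 -0.0762  0.03  ]
old [ 0.7091 -0.1981  0.03  ]
coup [ 0.4669 -0.0408  0.03  ]
w1 [0.449  0.1455 0.03  ]
w2 [0.3062 0.0403 0.03  ]
```

Emit:
{"op": "send_rows", "data": {
  "moves": "0 0 0.0275 0 0 -0.2 -1; 0 0 0.0549 0 0 -0.45 -1; 0 0 0.0549 0.25 -0.2 -0.45 -1; 0 0 0.0549 0.5 -0.4 -0.45 -1; 0 0 0.0549 0.75 -0.6 -0.45 -1; 0 0 0.0549 1 -0.8 -0.45 -1; 0 0 0.0549 1 -0.8 -0.45 -1"
}}

```text
time: 1.08
eef_pos: [0.364, -0.414, 0.3356]
tcp_rot: [1.0, 0.002, 0.0, 0.0]
contact_force: [-0.3, -0.4, 0.2]
opening: -0.003
finger_force: 0.0
```

Emit:
{"op": "send_rows", "data": {
  "moves": "0 0 0 0.15 -0.25 0 -1; 0 0 0 0.3 -0.5 0 -1; 0 0 0 0.45 -0.75 0 -1; 0 0 0 0.6 -1 0 -1"
}}

```text
time: 1.58
eef_pos: [0.4829, -0.2166, 0.3353]
tcp_rot: [1.0, -0.001, 0.0, 0.0]
contact_force: [1.3, 0.1, -0.6]
opening: 0.0
finger_force: 0.0
```

Emit:
{"op": "send_rows", "data": {
  "moves": "0 0 0 0 -0.3 0 -1; 0 0 0 0 -0.6 0 -1; 0 0 0 0 -0.9 0 -1; 0 0 0 0 -1 0 -1"
}}

```text
time: 2.08
eef_pos: [0.4823, -0.0153, 0.3354]
tcp_rot: [1.0, 0.001, 0.0, 0.0]
contact_force: [-0.6, -0.5, 0.1]
opening: -0.001
finger_force: 0.0
```

Emit:
{"op": "send_rows", "data": {
  "moves": "0 0 0 0 -0.3 0 -1; 0 0 0 0 -0.6 0 -1; 0 0 0 0 -0.9 0 -1; 0 0 0 0 -1 0 -1"
}}

```text
time: 2.58
eef_pos: [0.4825, 0.1849, 0.3351]
tcp_rot: [1.0, 0.001, -0.0, 0.0]
contact_force: [-0.9, -1.0, 0.2]
opening: 0.0
finger_force: 0.0
```

Emit:
{"op": "send_rows", "data": {
  "moves": "0 0 0 0 -0.25 0 -1; 0 0 0 0 -0.48 0 -1; 0 0 0 0 -0.48 0 -1; 0 0 0 0 -0.48 0 -1"
}}

```text
time: 3.08
eef_pos: [0.4829, 0.2781, 0.3349]
tcp_rot: [1.0, -0.0, -0.0, 0.0]
contact_force: [0.5, -0.6, 0.8]
opening: -0.001
finger_force: 0.0
```

Emit:
{"op": "send_rows", "data": {
  "moves": "0 0 0 0 0 -0 -1; 0 0 0 0 0 0.25 -1; 0 0 0 0 0 0.45 -1; 0 0 0 0 0 0.535 -1; 0 0 0 0 0 0.535 -1; 0 0 0 0.08 0.05 0.535 -1; 0 0 0 0.15 0.1 0.535 -1; 0 0 0 0.2 0.14 0.535 -1; 0 0 0 0.25 0.175 0.535 -1; 0 0 0 0.3 0.21 0.535 -1"
}}

```text
time: 4.32
eef_pos: [0.5424, 0.2376, 0.2289]
tcp_rot: [1.0, -0.0, -0.001, -0.002]
contact_force: [-4.1, 6.7, 1.6]
opening: 0.001
finger_force: 3.0
```

Emit:
{"op": "send_rows", "data": {
  "moves": "0 0 0 0.055 0.035 0 -1; 0 0 0 0.11 0.07 0 -1; 0 0 0 0.17 0.1 0 -1; 0 0 0 0.235 0.12 0 -1; 0 0 0 0.275 0.13 0 -1; 0 0 0 0.31 0.14 0 -1"
}}

```text
time: 5.08
eef_pos: [0.6037, 0.2097, 0.2281]
tcp_rot: [1.0, -0.0, -0.002, -0.001]
contact_force: [-5.1, 4.7, 0.6]
opening: 0.001
finger_force: 2.7
```

Emit:
{"op": "send_rows", "data": {
  "moves": "0 0 0 0.03 0.01 0 -1; 0 0 0 0.05 0.01 0 -1"
}}

```text
time: 5.32
eef_pos: [0.6136, 0.2072, 0.2282]
tcp_rot: [1.0, 0.0, -0.002, -0.001]
contact_force: [-5.2, 2.4, 1.5]
opening: 0.003
finger_force: 2.9
```

Emit:
{"op": "send_rows", "data": {
  "moves": "0 0 0 0.02 0 0 -1; 0 0 0 0.04 0 0 -1"
}}

```text
time: 5.58
eef_pos: [0.6214, 0.2071, 0.2281]
tcp_rot: [1.0, 0.0, -0.003, -0.0]
contact_force: [-5.6, 1.6, 1.9]
opening: -0.002
finger_force: 2.7
```

```bash
python3 - <<'E'
from h import *
T=snap('top');S=snap('side')
f=lambda d,x,y,w,h,k:cv2.resize(d['image'][y:y+h,x:x+w,::-1],None,fx=k,fy=k,interpolation=cv2.INTER_CUBIC)
cv2.imwrite('pics/z1.png',np.hstack([f(T,175,130,100,100,4),f(S,265,70,100,100,4)]))
E
```

```text
(no output)
```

View pics/z1.png

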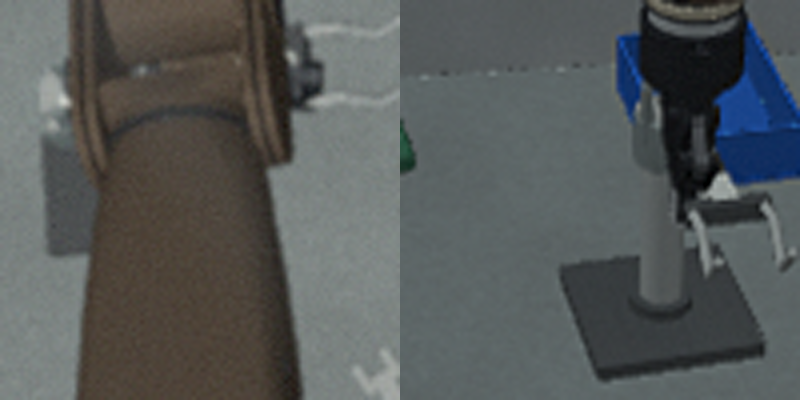

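The picture shows the arm almost across the bench, with its hooks at the right of the crop, and there is no rise in force yet, so it hasn't met the stop. I'll keep pushing in small steps.

Emit:
{"op": "send_rows", "data": {
  "moves": "0 0 0 0.01 0 0 -1; 0 0 0 0.02 0 0 -1; 0 0 0 0.02 0 0 -1"
}}

```text
time: 6.05
eef_pos: [0.6256, 0.2071, 0.2283]
tcp_rot: [1.0, 0.0, -0.002, -0.001]
contact_force: [-4.3, 2.5, 0.9]
opening: 0.0
finger_force: 2.2
```

Emit:
{"op": "send_rows", "data": {
  "moves": "0 0 0 0.01 0 0 -1; 0 0 0 0.02 0 0 -1; 0 0 0 0.02 0 0 -1"
}}

```text
time: 6.42
eef_pos: [0.6268, 0.207, 0.2269]
tcp_rot: [1.0, 0.0, -0.007, 0.0]
contact_force: [-12.4, 1.2, 2.0]
opening: -0.003
finger_force: 5.9
```

Emit:
{"op": "send_rows", "data": {
  "moves": "0 0 0 0.01 0 0 -1; 0 0 0 0.01 0 0 -1"
}}

```text
time: 6.68
eef_pos: [0.6269, 0.2068, 0.226]
tcp_rot: [1.0, 0.0, -0.01, 0.001]
contact_force: [-16.9, 0.8, 3.1]
opening: 0.004
finger_force: 8.5
```

Emit:
{"op": "send_rows", "data": {
  "moves": "0 0 0 -0.1 0 0 -1; 0 0 0 -0.3 0 0 -1; 0 0 0 -0.4 0 -0.25 -1; 0 0 0 -0.5 0.1 -0.5 -1; 0 0 0 -0.5 0.4 -0.6 0; 0 0 -0.03 -0.5 0.7 -0.6 1; 0 0 -0.06 -0.5 1 -0.6 1; 0 0 -0.09 -0.5 1 -0.6 1"
}}

```text
time: 7.68
eef_pos: [0.5328, 0.0028, 0.349]
tcp_rot: [0.965, 0.261, 0.0, 0.001]
contact_force: [0.4, -0.1, 0.0]
opening: 0.841
finger_force: 0.0
```

```bash
python3 - <<'E'
from h import *
s=ctrl.get_state();print(s['eef_pos'],R.from_quat(s['tcp_rot']).as_matrix()[:,0],rel([.51,-.20,.345]))
E
```

```text
[0.53279775 0.0028134  0.3490197 ] [8.63881324e-01 5.03695225e-01 4.22098892e-04] [-0.60926194  0.81857431  0.02157039]
```

Emit:
{"op": "send_rows", "data": {
  "moves": "0 0 -0.028 -0.15 0.2 0 1; 0 0 -0.056 -0.3 0.4 0 1; 0 0 -0.084 -0.45 0.6 0 1; 0 0 -0.112 -0.6 0.82 0 1; 0 0 -0.139 -0.6 0.82 0 1; 0 0 -0.139 -0.6 0.82 0 1"
}}

```text
time: 8.43
eef_pos: [0.511, -0.1968, 0.3487]
tcp_rot: [0.766, 0.643, -0.0, 0.0]
contact_force: [-0.2, 0.7, -0.5]
opening: 1.002
finger_force: 0.0
```

```bash
python3 - <<'E'
from h import *
T=snap('top');S=snap('side')
f=lambda d,x,y,w,h,k:cv2.resize(d['image'][y:y+h,x:x+w,::-1],None,fx=k,fy=k,interpolation=cv2.INTER_CUBIC)
cv2.imwrite('pics/z2.png',np.vstack([np.hstack([f(T,180,130,100,75,4),f(S,290,65,100,75,4)]),np.hstack([f(T,350,165,100,75,4),f(S,265,235,100,75,4)])]))
s=ctrl.get_state();print(s['eef_pos'],R.from_quat(s['tcp_rot']).as_matrix()[:,0])
E
```

```text
[ 0.51120563 -0.19548272  0.34864251] [ 1.72445748e-01  9.85018924e-01 -4.27442806e-04]
```

View pics/z2.png

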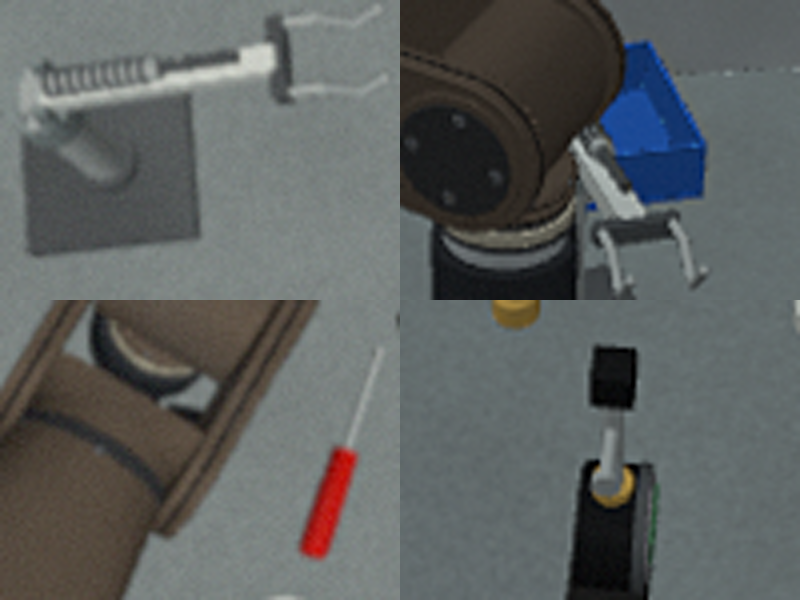

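The left crops (top camera) show the hook tips at (378,10) and (385,78). The right crops (side camera) show the tips at (632,285) and (705,270). The gauge hasn't moved.

```bash
python3 - <<'E'
from h import *
np.set_printoptions(precision=4,suppress=True)
T=snap('top');S=snap('side')
t=lambda x,y:(180+x/4-.4,130+y/4-.4)
s=lambda x,y:(290+(x-400)/4-.4,65+y/4-.4)
a,ea=tri(T,t(378,11),S,s(703,272));b,eb=tri(T,t(385,79),S,s(630,287))
print(a,ea,b,eb,np.linalg.norm(a-b),(a+b)/2,np.degrees(np.arctan2(*(a-b)[1::-1])))
p=[plane(T,*t(*q),.256) for q in((378,11),(385,79))];print(p,(p[0]+p[1])/2)
p=[plane(S,*s(*q),.256) for q in((703,272),(630,287))];print(p,(p[0]+p[1])/2)
# rods at yoke end, yoke ends
p=[plane(T,*t(*q),.25) for q in((278,22),(285,95))];print('yoke',p)
p=[plane(T,*t(*q),.012) for q in((195,92),(200,238),(30,254))];print('base',p)
p=[plane(T,*t(*q),.245) for q in((270,58),(160,76))];print('beam',np.degrees(np.arctan2(*(p[0]-p[1])[1::-1])),p)
E
```

```text
[0.6876 0.0984 0.2604] 0.0004319505218417124 [0.6355 0.0925 0.2564] 0.0010463493527249007 0.0525180190833191 [0.6616 0.0954 0.2584] 6.514795540946408
[array([0.6889, 0.0989, 0.256 ]), array([0.6362, 0.0926, 0.256 ])] [0.6626 0.0957 0.256 ]
[array([0.6893, 0.1045, 0.256 ]), array([0.6351, 0.0928, 0.256 ])] [0.6622 0.0987 0.256 ]
yoke [array([0.682 , 0.1742, 0.25  ]), array([0.6253, 0.1671, 0.25  ])]
base [array([0.6986, 0.2899, 0.012 ]), array([0.5644, 0.2797, 0.012 ]), array([0.5494, 0.4287, 0.012 ])]
beam -79.93922740321445 [array([0.6555, 0.1801, 0.245 ]), array([0.6411, 0.2615, 0.245 ])]
```

Emit:
{"op": "send_rows", "data": {
  "moves": "0 0 0 -0.18 0.03 0 1; 0 0 0 -0.363 0.057 0 1; 0 0 0 -0.363 0.057 0.25 1; 0 0 0 -0.363 0.057 0.5 1; 0 0 0 -0.363 0.057 0.7 1; 0 0 0 -0.363 0.057 0.805 1; 0 0 0 -0.363 0.057 0.805 1; 0 0 0 -0.363 0.057 0.805 1"
}}

```text
time: 9.62
eef_pos: [0.5109, -0.2688, 0.1889]
tcp_rot: [0.765, 0.644, 0.0, 0.001]
contact_force: [-0.9, -0.4, 0.5]
opening: 0.997
finger_force: 0.0
```

```bash
python3 - <<'E'
from h import *
S=snap('side')
s=ctrl.get_state();print(s['eef_pos'],s['contact_force'])
print([proj(S,p) for p in((.5095,-.27,.19),s['eef_pos'])])
f=lambda d,x,y,w,h,k:cv2.resize(d['image'][y:y+h,x:x+w,::-1],None,fx=k,fy=k,interpolation=cv2.INTER_CUBIC)
cv2.imwrite('pics/z3.png',f(S,265,200,120,120,4))
E
```

```text
[ 0.5110233  -0.26903545  0.18929993] [-0.66887951  0.07628668  0.24076888]
[array([318.32516232, 254.86347688]), array([318.91807741, 254.68450662])]
```

View pics/z3.png

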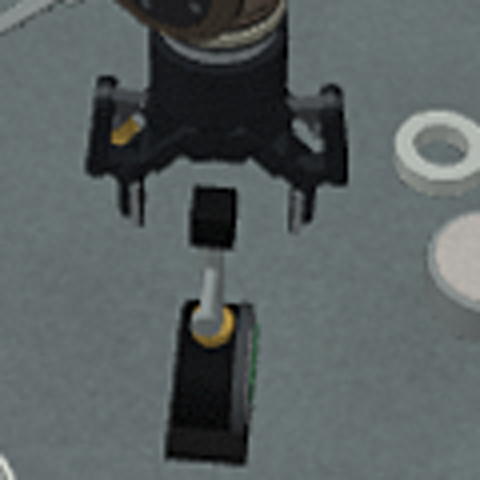

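The grip block at (214,218) sits centrally between the open fingers, so I'll close the gripper.

Emit:
{"op": "send_rows", "data": {
  "moves": "0 0 0 0 0 0 0; 0 0 0 0 0 0 -0.3; 0 0 0 0 0 0 -0.6; 0 0 0 0 0 0 -1; 0 0 0 0 0 0 -1; 0 0 0 0 0 0 -1",
  "newtons": 60
}}

```text
time: 10.42
eef_pos: [0.5101, -0.269, 0.1878]
tcp_rot: [0.765, 0.644, -0.0, 0.0]
contact_force: [-0.9, -0.8, 2.4]
opening: 0.299
finger_force: 59.5
```

Emit:
{"op": "send_rows", "data": {
  "moves": "0 0 0 0 0 -0.02 -1; 0 0 0 0 0 -0.08 -1; 0 0 0 0 0 -0.2 -1; 0 0 0 0 0 -0.4 -1; 0 0 0 0 0 -0.6 -1; 0 0 0 0 0 -0.7 -1; 0 0 0 0 0 -0.7 -1; 0 0 0 0 0 -0.7 -1"
}}

```text
time: 11.42
eef_pos: [0.5092, -0.268, 0.3246]
tcp_rot: [0.765, 0.644, -0.0, -0.002]
contact_force: [-0.4, 0.6, -6.1]
opening: 0.294
finger_force: 58.7
```

```bash
python3 - <<'E'
from h import *
S=snap('side');T=snap('top')
s=ctrl.get_state();print(s['eef_pos'],R.from_quat(s['tcp_rot']).as_matrix()[:,0],s['contact_force'],s['opening'],s['finger_force'])
f=lambda d,x,y,w,h,k:cv2.resize(d['image'][y:y+h,x:x+w,::-1],None,fx=k,fy=k,interpolation=cv2.INTER_CUBIC)
cv2.imwrite('pics/z4.png',f(S,265,130,120,150,4))
E
```

```text
[ 0.50923497 -0.26806229  0.32441882] [0.16983124 0.98547028 0.0023832 ] [ 0.15391395  0.00849295 -6.28778383] 0.29388169123830776 58.690266609191895
```

View pics/z4.png

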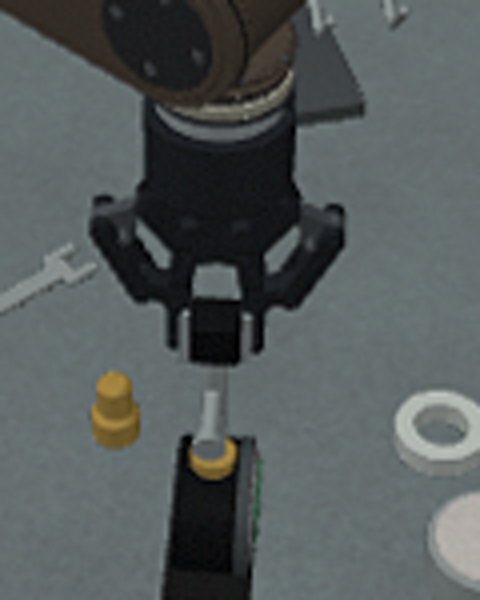

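The gauge is held upright and clear of the table, with its block seated between the pads at (214,330). Its weight reads about 6.3 N.

Emit:
{"op": "send_rows", "data": {
  "moves": "0 0 0.01 0.04 0.015 0 -1; 0 0 0.025 0.1 0.035 0 -1; 0 0 0.045 0.2 0.07 0 -1; 0 0 0.065 0.3 0.1 0 -1; 0 0 0.085 0.4 0.135 0 -1; 0 0 0.105 0.5 0.17 0 -1; 0 0 0.125 0.6 0.2 0 -1; 0 0 0.145 0.7 0.235 0 -1; 0 0 0.165 0.8 0.27 0 -1; 0 0 0.185 0.87 0.293 0 -1; 0 0 0.198 0.9 0.303 0 -1; 0 0 0.2044 0.905 0.305 0 -1"
}}

```text
time: 13.02
eef_pos: [0.6006, -0.0999, 0.3251]
tcp_rot: [0.998, 0.058, -0.002, -0.001]
contact_force: [-0.6, 0.2, -6.3]
opening: 0.296
finger_force: 58.7
```

```bash
python3 - <<'E'
from h import *
s=ctrl.get_state();m=R.from_quat(s['tcp_rot']).as_matrix();print(s['eef_pos'],m,s['contact_force'],np.degrees(np.arctan2(m[1,0],m[0,0])))
print(rel([.675,-.02,.3235]))
E
```

```text
[ 0.60057402 -0.09991803  0.32511769] [[ 0.99337584  0.11486534 -0.00322437]
 [ 0.1148699  -0.99337973  0.00126791]
 [-0.00305738 -0.0016299  -0.999994  ]] [-0.58365532  0.1788027  -6.29654021] 6.596152251843973
[ 0.41559047 -0.35418673  0.00739518]
```

Emit:
{"op": "send_rows", "data": {
  "moves": "0 0 0 0.06 -0.05 0 -1; 0 0 0 0.17 -0.15 0 -1; 0 0 0 0.29 -0.25 0 -1; 0 0 0 0.38 -0.33 0 -1; 0 0 0 0.415 -0.355 0 -1; 0 0 0 0.415 -0.355 0 -1; 0 0 0 0.415 -0.355 0 -1"
}}

```text
time: 13.9
eef_pos: [0.6747, -0.0212, 0.327]
tcp_rot: [0.998, 0.058, -0.0, 0.0]
contact_force: [0.2, -0.7, -5.5]
opening: 0.292
finger_force: 60.4
```

```bash
python3 - <<'E'
from h import *
S=snap('side');T=snap('top')
s=ctrl.get_state();print(s['eef_pos'])
f=lambda d,x,y,w,h,k:cv2.resize(d['image'][y:y+h,x:x+w,::-1],None,fx=k,fy=k,interpolation=cv2.INTER_CUBIC)
cv2.imwrite('pics/z5.png',np.hstack([f(S,310,60,100,150,4),f(T,210,90,100,150,4)]))
print(rel([.6593,.119,.3235]))
E
```

```text
[ 0.67473149 -0.02128768  0.32741711]
[ 0.0038187  -0.70566322  0.01943033]
```

View pics/z5.png

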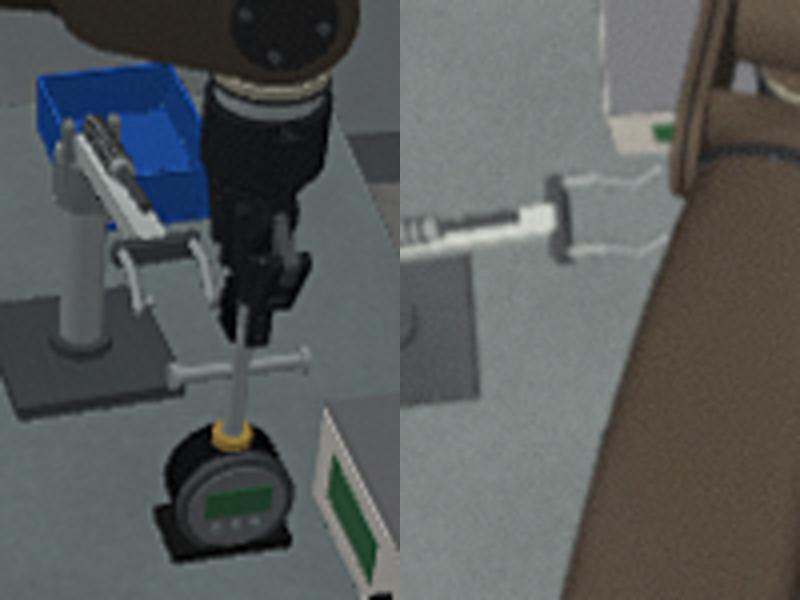

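Side crop: the gauge is upright, with its crossbar from (175,375) to (305,360), level and in front of the hooks. I'll check the prediction before going in.

```bash
python3 - <<'E'
from h import *
S=snap('side');s=ctrl.get_state();m=R.from_quat(s['tcp_rot']).as_matrix();p=s['eef_pos']+[0,0,-.0418]
q=lambda x,y:(310+x/4-.4,60+y/4-.4)
for k,o in((-.046,(176,376)),(.046,(303,360)),(0,(241,368))): print(proj(S,p+k*m[:,0]),q(*o))
for o,t in(((147,298),0),((213,298),0)): print(plane(S,*q(*o),.258))
print(s['eef_pos'],rel([.6593,.119,s['eef_pos'][2]]))
E
```

```text
[352.9930786  154.53309641] (353.6, 153.6)
[386.78083789 149.56947348] (385.35, 149.6)
[369.98938659 152.03623761] (369.85, 151.6)
[0.63423069 0.10082837 0.258     ]
[0.68027892 0.09559909 0.258     ]
[ 0.67476933 -0.02124884  0.32751214] [ 3.61472409e-03 -7.05487661e-01 -1.40654479e-04]
```

Emit:
{"op": "send_rows", "data": {
  "moves": "0 0 0 0 -0.08 0 -1; 0 0 0 0 -0.2 0 -1; 0 0 0 0 -0.32 0 -1; 0 0 0 0 -0.42 0 -1; 0 0 0 0 -0.46 0 -1; 0 0 0 0 -0.46 0 -1"
}}

```text
time: 14.8
eef_pos: [0.6644, 0.0716, 0.3274]
tcp_rot: [0.998, 0.059, 0.0, 0.0]
contact_force: [-0.2, 0.5, -4.9]
opening: 0.289
finger_force: 60.5
```

Emit:
{"op": "send_rows", "data": {
  "moves": "0 0 0 0 -0.05 0 -1; 0 0 0 0 -0.12 0 -1; 0 0 0 0 -0.19 0 -1; 0 0 0 0 -0.23 0 -1; 0 0 0 0 -0.24 0 -1; 0 0 0 0 -0.24 0 -1"
}}

```text
time: 15.55
eef_pos: [0.6589, 0.1185, 0.3273]
tcp_rot: [0.998, 0.058, 0.0, 0.0]
contact_force: [0.3, 1.0, -4.8]
opening: 0.299
finger_force: 60.4
```

```bash
python3 - <<'E'
from h import *
S=snap('side');T=snap('top')
s=ctrl.get_state();print(s['eef_pos'],s['contact_force'])
f=lambda d,x,y,w,h,k:cv2.resize(d['image'][y:y+h,x:x+w,::-1],None,fx=k,fy=k,interpolation=cv2.INTER_CUBIC)
cv2.imwrite('pics/z6.png',np.hstack([f(S,310,70,65,95,6),f(T,215,130,65,95,6)]))
E
```

```text
[0.6589698  0.11814569 0.32727918] [-0.22928581 -0.69093027 -6.42773359]
```

View pics/z6.png

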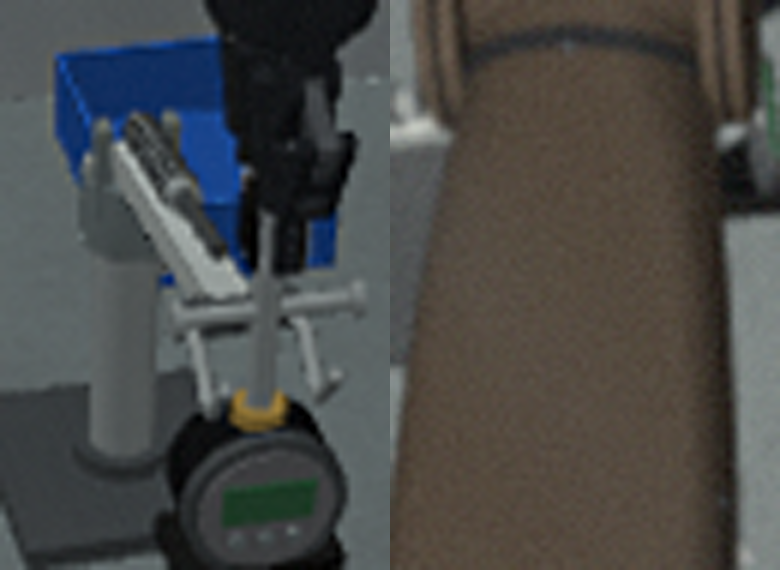

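Side crop: the bar is above both hooks, with the collars outside them (left collar at (180,318)) and the stem between them at x≈265. I'll lower it now.

Emit:
{"op": "send_rows", "data": {
  "moves": "0 0 0 0 0 0.03 -1; 0 0 0 0 0 0.07 -1; 0 0 0 0 0 0.11 -1; 0 0 0 0 0 0.14 -1; 0 0 0 0 0 0.16 -1; 0 0 0 0 0 0.18 -1; 0 0 0 0 0 0.2 -1; 0 0 0 0 0 0.22 -1; 0 0 0 0 0 0.24 -1; 0 0 0 0 0 0.24 -1; 0 0 0 0 0 0.24 -1; 0 0 0 0 0 0.24 -1"
}}

```text
time: 17.15
eef_pos: [0.6591, 0.1181, 0.2797]
tcp_rot: [0.998, 0.058, 0.0, 0.0]
contact_force: [-0.5, -3.1, -4.4]
opening: 0.295
finger_force: 60.5
```

```bash
cat > w.py <<'E'
from h import *
a=[]
for i in range(10): S=snap('side'); s=ctrl.get_state(); a.append(np.r_[s['contact_force'],s['wrist_torque'],s['eef_pos']])
print(np.mean(a,0).round(4),np.std(a,0).round(2))
E
python3 w.py
```

```text
[ 0.8859 -3.6387 -3.4676 -0.7937 -0.1353  0.1084  0.6591  0.1182  0.2796] [0.35 0.69 0.4  0.08 0.06 0.04 0.   0.   0.  ]
```

Emit:
{"op": "send_rows", "data": {
  "moves": "0 0 0 0 0.01 0 -1; 0 0 0 0 0.015 0 -1; 0 0 0 0 0.015 0 -1"
}}

```text
time: 18.02
eef_pos: [0.6589, 0.1163, 0.279]
tcp_rot: [0.998, 0.058, -0.001, -0.001]
contact_force: [0.6, 0.4, -3.6]
opening: 0.291
finger_force: 60.5
```

```bash
python3 w.py
```

```text
[-1.0646  1.417  -4.1895  0.2714  0.1763  0.0681  0.6589  0.1162  0.2791] [0.45 0.54 0.49 0.13 0.05 0.04 0.   0.   0.  ]
```

Emit:
{"op": "send_rows", "data": {
  "moves": "0 0 0 0 0 0.02 -1; 0 0 0 0 0 0.04 -1; 0 0 0 0 0 0.06 -1; 0 0 0 0 0 0.08 -1; 0 0 0 0 0 0.1 -1; 0 0 0 0 0 0.12 -1; 0 0 0 0 0 0.14 -1; 0 0 0 0 0 0.16 -1; 0 0 0 0 0 0.18 -1; 0 0 0 0 0 0.18 -1; 0 0 0 0 0 0.18 -1"
}}

```text
time: 19.9
eef_pos: [0.6594, 0.1155, 0.2435]
tcp_rot: [0.998, 0.058, 0.0, 0.0]
contact_force: [-0.8, 2.2, -0.9]
opening: 0.293
finger_force: 60.7
```

```bash
python3 w.py
```

```text
[ 0.0908  1.3936 -1.2812  0.2795 -0.0436  0.102   0.6594  0.1155  0.2436] [0.36 0.53 0.3  0.02 0.05 0.03 0.   0.   0.  ]
```

Emit:
{"op": "send_rows", "data": {
  "moves": "0 0 0 0 0 0.02 -1; 0 0 0 0 0 0.04 -1; 0 0 0 0 0 0.055 -1; 0 0 0 0 0 0.065 -1; 0 0 0 0 0 0.075 -1; 0 0 0 0 0 0.075 -1; 0 0 0 0 0 0.075 -1"
}}

```text
time: 21.28
eef_pos: [0.6592, 0.1164, 0.2285]
tcp_rot: [0.998, 0.058, 0.0, -0.001]
contact_force: [0.3, 4.3, -0.4]
opening: 0.296
finger_force: 60.5
```

```bash
python3 w.py
```

```text
[-0.2591  5.1564  0.3959  1.0821  0.0192  0.2151  0.6592  0.1164  0.2285] [0.46 0.65 0.51 0.02 0.02 0.03 0.   0.   0.  ]
```

Emit:
{"op": "send_rows", "data": {
  "moves": "0 0 0 0 -0.005 0 -1; 0 0 0 0 -0.01 0 -1; 0 0 0 0 -0.01 0 -1"
}}

```text
time: 22.15
eef_pos: [0.6592, 0.1168, 0.2283]
tcp_rot: [0.998, 0.058, 0.0, 0.001]
contact_force: [-1.1, 0.5, -0.5]
opening: 0.291
finger_force: 60.5
```

```bash
python3 w.py
```

```text
[ 0.4779 -0.6079  0.2243 -0.0543 -0.1604  0.2379  0.6592  0.1169  0.2283] [0.48 0.77 0.4  0.14 0.04 0.03 0.   0.   0.  ]
```

Emit:
{"op": "send_rows", "data": {
  "moves": "0 0 0 0 0 -0.005 -1; 0 0 0 0 0 -0.01 -1; 0 0 0 0 0 -0.01 -1; 0 0 0 0 0 -0.01 -1",
  "newtons": 20
}}

```text
time: 23.15
eef_pos: [0.6592, 0.1169, 0.2303]
tcp_rot: [0.998, 0.058, 0.0, 0.001]
contact_force: [-0.1, -3.6, -0.8]
opening: 0.29
finger_force: 60.3
```

```bash
python3 w.py; python3 - <<'E'
from h import *
S=snap('side')
f=lambda d,x,y,w,h,k:cv2.resize(d['image'][y:y+h,x:x+w,::-1],None,fx=k,fy=k,interpolation=cv2.INTER_CUBIC)
cv2.imwrite('pics/z7.png',f(S,300,80,90,95,6))
E
```

```text
[ 1.7423 -5.0467 -0.6429 -0.9888 -0.3758  0.231   0.6592  0.1169  0.2303] [0.32 0.39 0.43 0.03 0.03 0.03 0.   0.   0.  ]
```

View pics/z7.png

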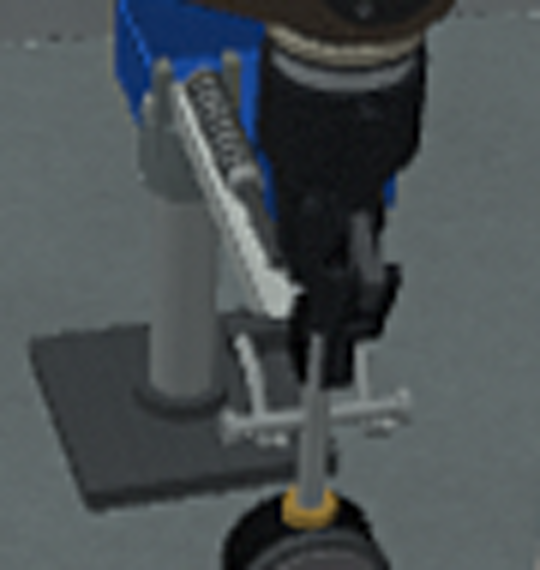

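The crossbar lies in both hooks at about (262,425) and (370,415), with the arm sunk under it. I'll trim the position to remove the side force before releasing.

Emit:
{"op": "send_rows", "data": {
  "moves": "0 0 0 0 0.003 0.005 -1; 0 0 0 0 0.003 0.005 -1; 0 0 0 0 0.003 0.005 -1"
}}

```text
time: 24.08
eef_pos: [0.6592, 0.1169, 0.2293]
tcp_rot: [0.998, 0.058, 0.0, 0.0]
contact_force: [1.6, -3.7, -1.1]
opening: 0.293
finger_force: 60.3
```

```bash
python3 w.py
```

```text
[ 1.501  -4.106  -0.8165 -0.8192 -0.4154  0.212   0.6591  0.1169  0.2293] [0.42 0.51 0.41 0.03 0.02 0.03 0.   0.   0.  ]
```

Emit:
{"op": "send_rows", "data": {
  "moves": "0 0 0 0 0.004 0.003 -1; 0 0 0 0 0.008 0.005 -1; 0 0 0 0 0.008 0.005 -1"
}}

```text
time: 24.95
eef_pos: [0.6591, 0.1166, 0.2284]
tcp_rot: [0.998, 0.058, 0.0, -0.001]
contact_force: [2.0, 0.6, -0.2]
opening: 0.293
finger_force: 60.4
```

```bash
python3 w.py
```

```text
[ 0.799   3.5852  0.4223  0.7578 -0.2327  0.2181  0.6591  0.1165  0.2284] [0.35 1.27 0.31 0.24 0.04 0.03 0.   0.   0.  ]
```

Emit:
{"op": "send_rows", "data": {
  "moves": "0 0 0 0 -0.003 -0.004 -1; 0 0 0 0 -0.003 -0.004 -1; 0 0 0 0 -0.003 -0.004 -1"
}}

```text
time: 25.82
eef_pos: [0.6591, 0.1163, 0.2292]
tcp_rot: [0.998, 0.058, -0.0, -0.0]
contact_force: [1.3, 4.4, 0.9]
opening: 0.294
finger_force: 60.5
```

```bash
python3 w.py
```

```text
[ 0.7593  5.1158  0.4561  1.0792 -0.1543  0.2466  0.6591  0.1163  0.2292] [0.25 0.17 0.43 0.03 0.02 0.02 0.   0.   0.  ]
```

Emit:
{"op": "send_rows", "data": {
  "moves": "0 0 0 0 -0.004 0 -1; 0 0 0 0 -0.004 0 -1; 0 0 0 0 -0.004 0 -1; 0 0 0 0 -0.004 0 -1"
}}

```text
time: 26.82
eef_pos: [0.6591, 0.1165, 0.2291]
tcp_rot: [0.998, 0.058, -0.0, 0.0]
contact_force: [0.6, 3.8, 0.9]
opening: 0.294
finger_force: 60.5
```

```bash
python3 w.py;python3 w.py
```

```text
[ 1.0831  2.6152  0.4594  0.5574 -0.2061  0.2234  0.6591  0.1165  0.2291] [0.3  0.51 0.35 0.06 0.03 0.03 0.   0.   0.  ]
[ 1.1075  2.2271  0.2761  0.4208 -0.1933  0.2222  0.6591  0.1166  0.2291] [0.39 0.38 0.6  0.04 0.04 0.03 0.   0.   0.  ]
```

Emit:
{"op": "send_rows", "data": {
  "moves": "0 0 0 0 0 -0.006 -1; 0 0 0 0 0 -0.008 -1; 0 0 0 0 0 -0.008 -1; 0 0 0 0 0 -0.008 -1"
}}

```text
time: 28.32
eef_pos: [0.6592, 0.1165, 0.2307]
tcp_rot: [0.998, 0.058, 0.0, 0.0]
contact_force: [1.2, -0.1, -0.8]
opening: 0.296
finger_force: 60.4
```

```bash
python3 w.py;python3 w.py
```

```text
[ 1.1347  0.0903 -0.2016 -0.0014 -0.284   0.2028  0.6592  0.1165  0.2307] [0.32 0.58 0.38 0.05 0.03 0.03 0.   0.   0.  ]
[ 1.3985 -0.9069 -0.1724 -0.148  -0.3221  0.2053  0.6592  0.1166  0.2307] [0.54 0.53 0.3  0.05 0.03 0.03 0.   0.   0.  ]
```

Both residual forces are now close to zero, so I'll release gently.

Emit:
{"op": "send_rows", "data": {
  "moves": "0 0 0 0 0 0.003 -1; 0 0 0 0 0 0.003 -0.4; 0 0 0 0 0 0.003 -0.38; 0 0 0 0 0 0.003 -0.34; 0 0 0 0 0 0.003 -0.3; 0 0 0 0 0 0.003 -0.25; 0 0 0 0 0 0.003 -0.15; 0 0 0 0 0 0.003 -0.05; 0 0 0 0 0 0.003 0.05; 0 0 0 0 0 0.003 0.1; 0 0 0 0 0 0.003 0.1; 0 0 0 0 0 0.003 0.1"
}}

```text
time: 30.82
eef_pos: [0.6591, 0.1167, 0.2301]
tcp_rot: [0.998, 0.058, -0.0, -0.0]
contact_force: [0.1, 1.1, -0.1]
opening: 0.551
finger_force: 0.0
```

```bash
python3 w.py; python3 - <<'E'
from h import *
S=snap('side')
f=lambda d,x,y,w,h,k:cv2.resize(d['image'][y:y+h,x:x+w,::-1],None,fx=k,fy=k,interpolation=cv2.INTER_CUBIC)
cv2.imwrite('pics/z8.png',f(S,300,80,90,110,5))
E
```

```text
[-0.194  -0.0397  0.2783  0.0014 -0.0229  0.0007  0.6591  0.1167  0.2301] [0.56 0.46 0.41 0.02 0.03 0.03 0.   0.   0.  ]
```

View pics/z8.png

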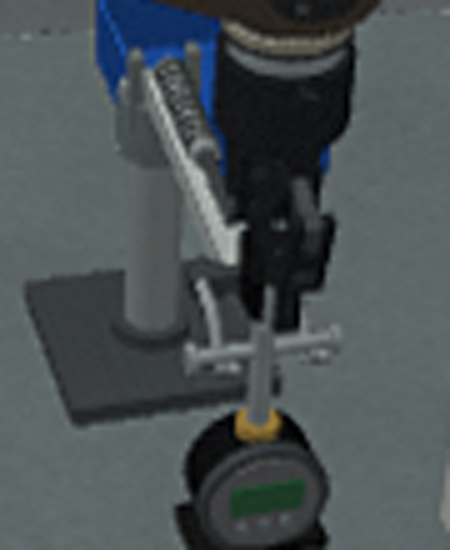

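The gauge hangs in both hooks with the gripper open around the block and no contact force. I'll withdraw straight up, then check numerically that it's still.

Emit:
{"op": "send_rows", "data": {
  "moves": "0 0 0 0 0 -0.03 0.1; 0 0 0 0 0 -0.1 0.1; 0 0 0 0 0 -0.25 0.1; 0 0 0 0 0 -0.5 0.1; 0 0 0 0 0 -0.75 0.1; 0 0 0 -0.2 0.2 -0.8 0.1; 0 0 0 -0.4 0.4 -0.8 0.1; 0 0 0 -0.6 0.6 -0.8 0.1; 0 0 0 -0.7 0.8 -0.8 0.1; 0 0 0 -0.7 0.8 -0.8 0.1; 0 0 0 -0.7 0.8 -0.8 0.1"
}}

```text
time: 32.75
eef_pos: [0.5388, -0.0581, 0.3912]
tcp_rot: [0.998, 0.058, 0.001, -0.0]
contact_force: [0.8, -0.2, -0.4]
opening: 0.551
finger_force: 0.0
```

```bash
python3 - <<'E'
from h import *
s=ctrl.get_state();print(s['time'],s['eef_pos'],s['contact_force'])
f=[snap('side')['image'] for _ in range(30)]
g=lambda i:cv2.cvtColor(i[90:200,330:385],cv2.COLOR_RGB2GRAY).astype(np.float32)
for k in(5,10,15,20,25,29): print(cv2.phaseCorrelate(g(f[0]),g(f[k])),np.abs(g(f[0])-g(f[k])).mean())
# green LCD of hung gauge, gold collar in the last view
h=cv2.cvtColor(f[-1],cv2.COLOR_RGB2HSV)
S=snap('side');T=snap('top')
m=cv2.inRange(h,(15,130,90),(30,255,255));n,_,st,c=cv2.connectedComponentsWithStats(m)
print([(c[i].round(1),st[i,4]) for i in range(1,n) if st[i,4]>8])
P=np.array([.6591,.1167,.2301-.0418]);print('bar pred',proj(S,P),'collar pred',proj(S,P-[0,0,.052]))
h=cv2.cvtColor(T['image'],cv2.COLOR_RGB2GRAY)
E
```

```text
32.75 [ 0.53879249 -0.05809672  0.39116507] [ 0.84567217 -0.20134826 -0.36410673]
((0.01281410011139883, 0.06085965261698334), 1.0025660048590765) 1.1581818
((0.0018020383107177906, 0.046506837417695124), 0.9887953374783198) 1.132562
((0.005457908889585639, 0.05132639303948139), 0.9825733442107837) 1.1434711
((0.007544606658182573, 0.070979420166843), 0.9960911255412631) 1.1461157
((0.0004579906100659059, 0.01804037119703139), 0.9897361861334907) 1.1376859
((0.014720075986289771, 0.05349821347485317), 0.9894176165262858) 1.1395041
[(array([350.8, 165.1]), np.int32(32)), (array([293.2, 232.5]), np.int32(161)), (array([399. , 287.1]), np.int32(102))]
bar pred [352.70919831 149.71667946] collar pred [351.73495747 163.45461247]
```

```bash
python3 -c "
from plant import ctrl
print(ctrl.sign_off())"
```

```text
the job is handed in; nothing more can be done
None
```

The job is handed in: the holder arm was pushed to its stop, and the gauge hangs still with its crossbar in both hooks and the robot clear. I viewed 11 pictures, one over the limit of 10.

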